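Stand the thread-reel frame on its kickstand and hold it upright

TASK

The tilting thread-reel frame is lying back on its rests. First flip its folded-up kickstand forward and down, over centre, until it is fully down against its stop; then take the frame by its wooden top bar, bring it upright and keep gripping the bar: the program finishes while still holding the frame upright, because it would tip back if let go. Leave the tape measure, the beeswax and the thread cone undisturbed.

Things in the scene. Friction and masses are not known exactly. Their poses are not given: they have to be found in the camera images.
- reel_stand: the fixed stand: dark steel plate 170 (x) x 200 (y) x 8 mm, screwed to the table. Its origin is at table level, right below the frame's hinge, in the middle of the frame. Its -x axis points to the front (about towards the robot), +x to the back (the way the frame leans), z up. All heights and offsets below are in these axes.
- frame_hinge (a point): middle of the hinge on which the frame tilts, 20 mm above the table; the hinge axis is the stand's y axis. Frame: two square steel posts (14 mm) at y = +-60 mm, 200 mm high, with a thread reel (62 mm diameter, 84 mm wide) on a hub behind them
- reel_frame (a joint): lean of the frame (rad): 0 upright, positive leaning back; it starts on two rests at 0.45. It swings freely and weighs about 0.9 kg, mostly behind the hinge: it falls back from upright. Raising it takes about 3 N at the bar, keeping it upright 1 N. The lowered kickstand's toe meets the plate at upright and stops the frame there; with the kickstand up it can fall forward to -0.6
- top_bar: round wooden bar, 14 mm diameter, 134 mm long along the stand's y axis, on top of the posts; origin at its middle, 200 mm from the hinge (220 mm above the table when upright, 200 mm when leaning back). Free space of 50 mm below it between the posts; it is a roller that turns on its own axis in the posts, so that the frame can tilt under fingers that grip it across
- kickstand (a joint): angle of the kickstand (rad) relative to the frame: 0 folded up along the post, 3.19 fully down on its stop, just past straight down. With the frame lying back, its heavy toe holds it at either end: dead centre is at about 0.25; below that it drops back to 0, above 0.6 it falls forward and down to its stop by itself within 1.5 s if nothing is in its way. Turning it takes less than 1 N at the toe
- kickstand_pivot (a point): the kickstand's pivot (hub) on a bracket outside the frame's right (-y) post: 45 mm in front of the frame's plane, 75 mm along the posts from the hinge, y = -78 mm. The pivot axis is parallel to the stand's y axis
- kickstand_toe (a point): grip point on the toe, a round steel cross bar (12 mm diameter) that sticks out 50 mm to the stand's -y side from the tip of the 10 mm rod; the point is on its axis, 22 mm from the free end. It circles the pivot axis at 81 mm. With the frame lying back, the folded kickstand points up and 0.45 rad back from vertical, toe about 180 mm above the table; it flips forward (stand's -x) and down
- tape_measure: bystander: teal tape measure, 64 x 80 x 25 mm; origin at its underside
- beeswax: bystander: round cake of beeswax, 48 mm diameter, 16 mm high; origin at its underside
- thread_cone: bystander: standing cream thread cone, 62 mm diameter, 98 mm high; origin at its underside

How it is judged:
By the outcome, as a careful person would: the job done as asked, in the order asked, and still so for the second after the job is handed in, while the arm keeps its last pose, push and grip.
It also fails if it takes over 43 s, if anything falls off the work surface, if the arm or the gripper's body presses on something with over 40 N, if the wrist force passes 120 N, or if a joint passes its speed limit or range.

ROBOT

A 7-joint arm with a two-finger parallel gripper is mounted at the origin on a cart in front of the work surface, level with it; the furniture and walls round the work are solid. World frame = base frame: x ahead of the robot, y to its left, z up, the work surface at z = 0. Lengths are in m, angles in degrees, forces in N, time in s.
With the tool pointing down it reaches from about 0.425 to 0.875 m from the base axis. Payload 4.7 kg.
Tool frame: the origin (TCP) lies midway between the tips of the shut fingers; the grasp point (between the pads) lies robot.pinch_z behind it (robot.pinch_z is the distance from the TCP to the grasp point, in m); z points along the fingers, y is the direction in which the jaws open and shut (so a half turn about z gives the same grasp; the last joint's range is limited). The gripper opens to 85 mm and grips with 20 to 120 N. Pads are 22 mm wide; open, the fingers measure 114 mm over their backs; the gripper's body (76 mm by 85 mm) begins 54 mm behind the grasp point. The pads swing forward as they close: fully open they stand 13 mm farther back than shut.
Start: joints at [-71.328, 18.392, -4.016, 83.108, 1.295, 78.541, -3.26], TCP at [0.199, 0.619, 0.205] pointing down, gripper open.
Joint ranges: [-163.93, 163.93], [-17.29, 119.83], [-79.2, 71.16], [3.27, 140.29], [-89.18, 269.18], [5.43, 117.66], [-154.24, 154.24]. Speed limits (degrees/s): [147.25, 147.25, 180, 180, 180, 180, 180].

INTERFACE

Orientations are given as [roll, pitch, yaw] about the fixed x, y, z axes, in that order (R = Rz(yaw) Ry(pitch) Rx(roll)).
In Python, from bench import robot gives the robot as it stands.
- The arm moves only by the tool arm_command, never from a script. Its argument "moves" is a list of rows, each a list of 7 numbers: the turn, a rotation vector about the tool's x, y, z in units of 8 degrees (1.0 is 8 degrees), then the shift along the tool's x, y, z in units of 50 mm (1.0 is 50 mm), then the closure, from 0 (fully open) to 1 (shut). A call has 1 to 20 rows; each row is the pose to reach, as a shift and turn from the pose commanded when the call began, along the tool's axes at that moment; what a row does not reach only later rows make up. A row lasts 1/8 s, in which the tool goes at most 62.5 mm and 10.7 degrees, less where a joint would pass 70% of its speed; a pose out of reach is approached as far as the arm can. A call with a gripper value outside its range is refused whole. The fingers move at their own pace and stop on an object; "newtons" is the grip in N (left out, the last holds). Time passes only in rows, so rows that repeat a pose let the fingers close. It gives the time, the measured TCP pose, the force and the opening at its end, in the units of the state.
- robot.get_state(): the state, without advancing time (a new reading comes with each control period).
- robot.camera(name): name is "scene" or "top" or "wrist"; returns a dict with "image" (420x560x3 uint8, red, green, blue), "fx", "fy", "cx", "cy" (pixels), "k1" (the pictures are not rectified: a ray, as slopes to the right and down, at radius r is drawn at 1 + k1 r^2 times it, then the intrinsics apply), "extrinsics" (4x4, takes a point from camera to world coordinates); the wrist camera has in their place "tool_from_camera" (4x4, takes a point from camera to tool coordinates, whose origin is the TCP and whose axes are the flange's). Camera axes: x right, y up, looking along -z (the intrinsics and any distortion apply to the point x, -y, -z); pixel columns grow to the right and rows downward; lengths in m; the calibration is good to about 2 mm. A picture is of the moment at which its call begins: read the wrist's pose just before it. There is no depth.
- robot.sign_off(): hands the job in, once; it reports no verdict.
The state is a dict: "t": time; "joint_pos": joint angles; "dq": joint speeds; "tau": joint torques, N m; "tcp_pos": TCP position; "eef_rot": TCP orientation; "ft_force": force on the tool from outside, world axes, zero at the start; "torque": the same for the moment, N m; "grip_width": finger opening in m.
Only numpy, scipy, OpenCV 4.12 (cv2) and the standard library are available. Lean on these libraries where they do the work, as an engineer would, in place of code of your own. Each camera call takes 0.05 s, during which the arm holds its last target.

## Working session

There is one attempt and no reset: what is moved stays moved. The work goes in short steps, Python scripts to look and compute and a tool call to move; the robot and the scene stay as the last step left them, time stands still between calls to the robot, and variables do not carry over. Pictures are saved under pics/ and viewed, and the job is handed in when it is done.

Besides the shell and the picture viewer there is one more tool, called after "Emit:" as name([rows], argument=value, ...), one row to a line, values as JSON. arm_command: Moves the arm, as the interface text tells. Its arguments: {"type":"object","properties":{"moves":{"type":"array"},"newtons":{"type":"number"}},"required":["moves"]}

```bash
mkdir -p pics; ls; python3 - <<'E'
from bench import robot
import cv2,numpy as np
print(robot.get_state(), robot.pinch_z)
for n in("scene","top","wrist"):
    c=robot.camera(n); cv2.imwrite(f"pics/{n}0.png",c["image"][:,:,::-1])
    print(n,{k:(np.round(v,4).tolist() if k!="image" else 0) for k,v in c.items()})
E
```

```text
pics
{'t': 0.0, 'joint_pos': array([-71.32734193,  18.44007547,  -4.01774948,  83.17345394,
         1.29261982,  78.54112902,  -3.26124192]), 'dq': array([ 0.00886551, -0.02538102, -0.0290662 , -0.01007169, -0.00871827,
       -0.15661611, -0.04568143]), 'tau': array([ 1.78767277e-04, -4.93579030e+01, -3.81990960e-01, -3.14339340e+01,
        1.30371196e-02,  1.11358622e-02, -3.90775847e-05]), 'tcp_pos': array([0.19923566, 0.61810319, 0.20412501]), 'eef_rot': array([-1.79890461e+02,  2.66540815e-03,  1.62137450e+02]), 'ft_force': array([-0.14986022,  0.93606069, -0.13283745]), 'torque': array([ 0.00536507,  0.02026952, -0.04168479]), 'grip_width': 0.08521167888604779} 0.0187
scene {'image': 0, 'fx': 423.6215, 'fy': 423.6215, 'cx': 282.048, 'cy': 213.7569, 'k1': -0.1299, 'extrinsics': [[0.792, 0.4297, -0.4337, 0.201], [-0.6102, 0.58, -0.5396, -0.1268], [0.0197, 0.692, 0.7216, 0.7564], [0.0, 0.0, 0.0, 1.0]]}
top {'image': 0, 'fx': 537.7985, 'fy': 537.7985, 'cx': 284.0716, 'cy': 213.1103, 'k1': -0.1845, 'extrinsics': [[0.0009, 0.9881, -0.1538, 0.4263], [-0.9999, -0.0012, -0.0136, 0.3311], [-0.0136, 0.1538, 0.988, 1.1242], [0.0, 0.0, 0.0, 1.0]]}
wrist {'image': 0, 'fx': 360.6094, 'fy': 360.6094, 'cx': 281.9244, 'cy': 207.224, 'k1': 0.0012, 'tool_from_camera': [[0.0005, 0.9493, 0.3145, 0.0809], [1.0, -0.0005, -0.0003, -0.0007], [-0.0001, 0.3145, -0.9493, -0.1682], [0.0, 0.0, 0.0, 1.0]]}
```

View pics/scene0.png

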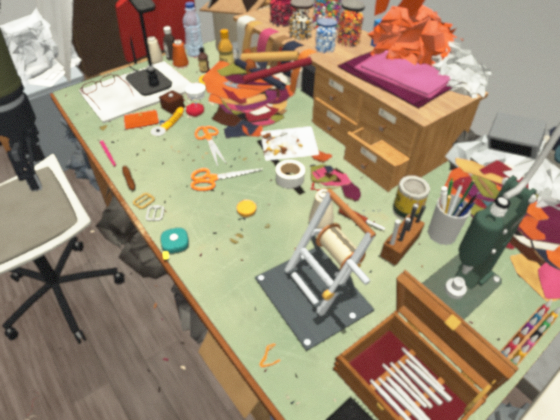

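View pics/top0.png

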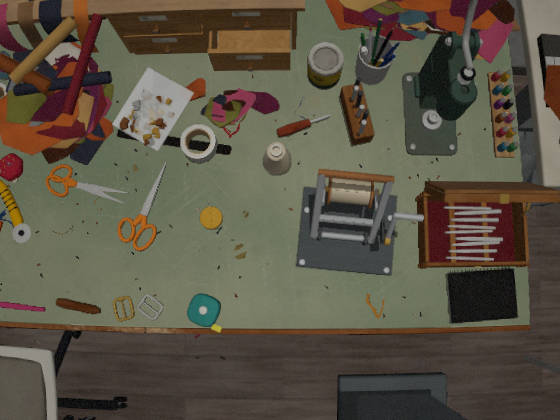

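View pics/wrist0.png

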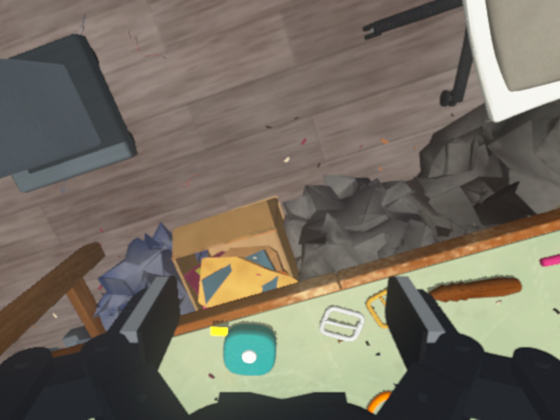

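```bash
cat > h.py <<'E'
import cv2,numpy as np
def ray(c,u,v,E=None):
    p=cv2.undistortPoints(np.array([[[u,v]]],float),np.array([[c["fx"],0,c["cx"]],[0,c["fy"],c["cy"]],[0,0,1.]]),np.array([c["k1"],0,0,0.]))[0,0]
    # undistort iter
    E=c["extrinsics"] if E is None else E
    E=np.array(E); d=E[:3,:3]@np.array([p[0],-p[1],-1]); return E[:3,3],d
def onz(c,u,v,z,E=None):
    o,d=ray(c,u,v,E); return o+d*(z-o[2])/d[2]
def proj(c,P,E=None):
    E=np.array(c["extrinsics"] if E is None else E); q=(np.atleast_2d(P)-E[:3,3])@E[:3,:3]
    s=np.stack([q[:,0]/-q[:,2],-q[:,1]/-q[:,2]],1); r2=(s**2).sum(1,keepdims=True); s=s*(1+c["k1"]*r2)
    return s*[c["fx"],c["fy"]]+[c["cx"],c["cy"]]
E
python3 - <<'E'
import cv2
a=cv2.imread("pics/top0.png")[150:290,280:430]; cv2.imwrite("pics/topc.png",cv2.resize(a,None,fx=5,fy=4.2857,interpolation=cv2.INTER_CUBIC)[:600])
a=cv2.imread("pics/scene0.png")[180:350,245:445-5]; cv2.imwrite("pics/scenec.png",cv2.resize(a,None,fx=3.5,fy=3.5,interpolation=cv2.INTER_CUBIC))
E
```

```text
(no output)
```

View pics/topc.png

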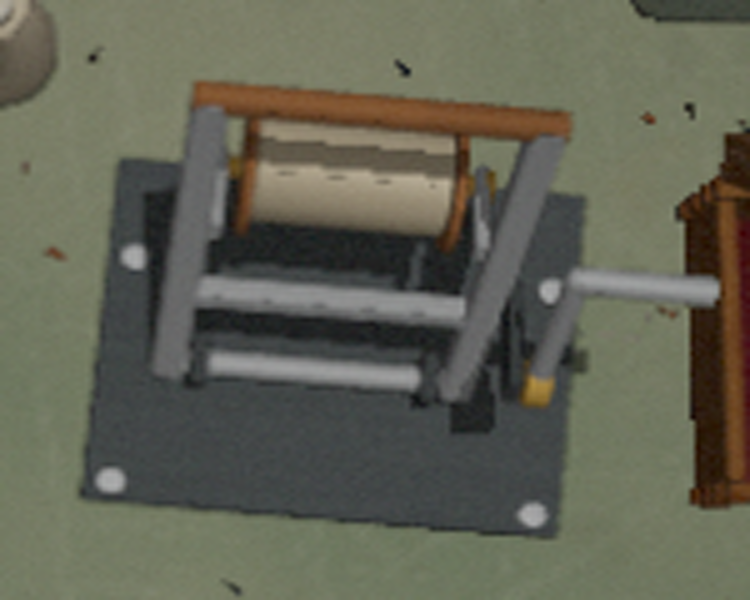

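View pics/scenec.png

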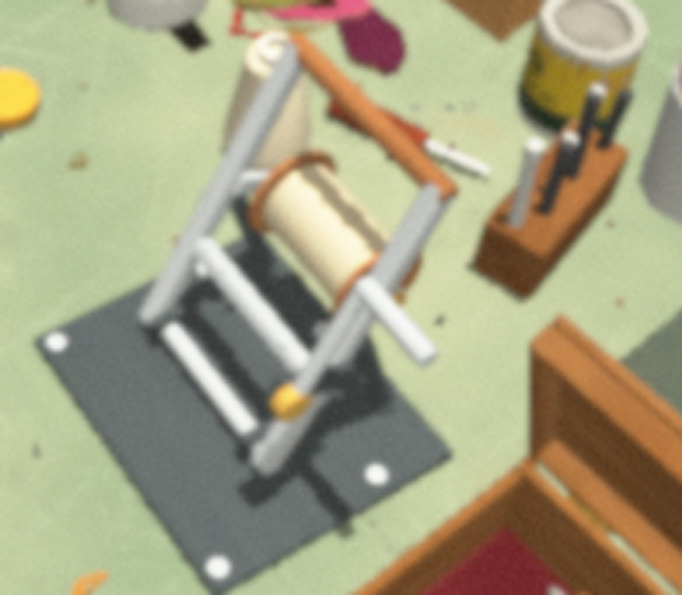

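```bash
cat > fit.py <<'E'
from bench import robot
from h import *
from scipy.optimize import least_squares
T=robot.camera("top");S=robot.camera("scene")
t=lambda x,y:(280+(x+.5)/5-.5,150+(y+.5)/4.2857-.5)
s=lambda x,y:(245+(x+.5)/3.5-.5,180+(y+.5)/3.5-.5)
m=.001
def model(p):
    x,y,a,dx,yt=p; sa,ca=np.sin(.45),np.cos(.45)
    L={'fl':[-.085+dx,.1,.008],'fr':[-.085+dx,-.1,.008],'bl':[.085+dx,.1,.008],'br':[.085+dx,-.1,.008],
     'barl':[.2*sa,.067,.02+.2*ca],'barr':[.2*sa,-.067,.02+.2*ca],'toe':[.0273,yt,.180]}
    R=np.array([[np.cos(a),-np.sin(a),0],[np.sin(a),np.cos(a),0],[0,0,1]])
    return {k:R@np.array(v)+[x,y,0] for k,v in L.items()}
obs=[(T,'fl',t(80,497)),(T,'fr',t(555,538)),(T,'bl',t(122,158)),(T,'br',t(585,198)),(T,'barl',t(194,95)),(T,'barr',t(570,126)),(T,'toe',t(718,291)),
(S,'fl',s(38,343)),(S,'fr',s(216,593)),(S,'br',s(452,455)),(S,'barl',s(293,40)),(S,'barr',s(450,190)),(S,'toe',s(430,355))]
def f(p):
    M=model(p); return np.concatenate([(proj(c,M[k])[0]-o) for c,k,o in obs])
r=least_squares(f,[.55,.15,0,0,-.13],loss='soft_l1')
if __name__=="__main__":
    print(r.x,np.degrees(r.x[2]));
    for (c,k,o),e in zip(obs,f(r.x).reshape(-1,2)): print('T' if c is T else 'S',k,np.round(e,1))
    for n,(u,v),z in [('tape',(204,310),.025),('wax',(211,217),.016),('cone',(277,150),.098)]: print(n,onz(T,u,v,z))
E
python3 fit.py
```

```text
[ 0.54934654  0.21861849 -0.0861452   0.01450461 -0.12050767] -4.935756427933438
T fl [-0.9  1.1]
T fr [-0.1 -0.6]
T bl [-2.6  0. ]
T br [-1.4 -1.3]
T barl [3.1 1.1]
T barr [3.3 0.4]
T toe [-0.8 -0.6]
S fl [-2.7 -2. ]
S fr [-0.6 -0.4]
S br [-0.1 -2.4]
S barl [1.2 2.3]
S barr [2.6 4.6]
S toe [0.2 0.8]
tape [0.39796829 0.50910566 0.025     ]
wax [0.59082042 0.49935678 0.016     ]
cone [0.71212686 0.35924897 0.098     ]
```

```bash
sed -i 's/x,y,a,dx,yt=p/x,y,a,dx,yt,dy=p/; s/,\.1,\.008/,.1+dy,.008/g; s/,-\.1,\.008/,-.1+dy,.008/g; s/0,0,-.13\]/0,0,-.13,0]/' fit.py; python3 fit.py
```

```text
[ 0.55115335  0.22623797 -0.10054276  0.01364379 -0.12808584 -0.01069951] -5.76067602914118
T fl [0.1 0.4]
T fr [0.8 0.1]
T bl [-0.4 -0.5]
T br [ 0.6 -0.6]
T barl [-0.5 -0.3]
T barr [-0.3 -0. ]
T toe [-0.7 -0.2]
S fl [-1.6 -1.7]
S fr [-0.6  0.7]
S br [ 0.8 -0.6]
S barl [ 0.1 -0.1]
S barr [0.2 2.2]
S toe [0.  1.1]
tape [0.39796829 0.50910566 0.025     ]
wax [0.59082042 0.49935678 0.016     ]
cone [0.71212686 0.35924897 0.098     ]
```

```bash
cat >> h.py <<'E'
X0,Y0,A=.5512,.2262,np.radians(-5.76)
def w(x,y,z):
    c,s=np.cos(A),np.sin(A); return np.array([X0+c*x-s*y,Y0+s*x+c*y,z])
def loc(P): 
    c,s=np.cos(A),np.sin(A); d=np.array(P[:2])-[X0,Y0]; return np.array([c*d[0]+s*d[1],-s*d[0]+c*d[1],P[2]])
from scipy.spatial.transform import Rotation as Ro
def rows(state,target,yaw=84.24):
    R=Ro.from_euler('xyz',state["eef_rot"],degrees=True); Rt=Ro.from_euler('xyz',[180,0,yaw],degrees=True)
    return np.round(np.r_[np.degrees((R.inv()*Rt).as_rotvec())/8,R.inv().apply(np.array(target)-state["tcp_pos"])/.05],3)
E
python3 - <<'E'
from bench import robot
from h import *
T=robot.camera("top");S=robot.camera("scene")
def tri(a,b):
    (o1,d1),(o2,d2)=ray(T,*a),ray(S,*b)
    k=np.linalg.lstsq(np.stack([d1,-d2],1),o2-o1,rcond=None)[0]; p,q=o1+k[0]*d1,o2+k[1]*d2; return (p+q)/2,np.linalg.norm(p-q)
p,e=tri((427,182),(405,271)); print('lid',p,loc(p),e)
print('cone,box left edge',loc(onz(T,419,250,.05)))
print(w(.07,-.108,.3),w(.07,-.108,.165))
st=robot.get_state()
print('via',rows(st,[.4,.4,.32]),'above',rows(st,w(.07,-.108,.30)))
E
```

```text
lid [0.63617925 0.07888236 0.16982833] [ 0.09933524 -0.13804517  0.16982833] 0.010027227775417914
cone,box left edge [-0.01782117 -0.15543021  0.05      ]
[0.61000751 0.11171997 0.3       ] [0.61000751 0.11171997 0.165     ]
via [-0.000e+00  1.000e-03  9.737e+00 -5.160e+00 -2.931e+00 -2.296e+00] above [-0.0000e+00  1.0000e-03  9.7370e+00 -1.0926e+01 -7.1310e+00 -1.8960e+00]
```

Emit:
arm_command([
  [0,0,1,-1,-0.6,-1.2,0.3],
  [0,0,2,-2,-1.2,-2,0.6],
  [0,0,3,-3,-1.9,-2.2,1],
  [0,0,4,-4,-2.5,-2.2,1],
  [0,0,5,-5,-3.2,-2.2,1],
  [0,0,6,-6,-3.9,-2.2,1],
  [0,0,7,-7,-4.5,-2.2,1],
  [0,0,8,-8,-5.2,-2.2,1],
  [0,0,9,-9,-5.8,-2,1],
  [0,0,9.74,-10,-6.5,-1.9,1],
  [0,0,9.74,-10.93,-7.1,-1.9,1],
  [0,0,9.74,-10.93,-7.1,-1.9,1],
  [0,0,9.74,-10.93,-7.1,-1.9,1],
  [0,0,9.74,-10.93,-7.1,-1.9,1],
], newtons=40)

```text
t: 2.2
tcp_pos: [0.61, 0.1154, 0.3004]
eef_rot: [-180.0, -0.1, 84.4]
ft_force: [0.2, 0.0, 1.0]
grip_width: 0.0002
```

```bash
python3 - <<'E'
from bench import robot
from h import *
st=robot.get_state(); print(st["joint_pos"],st["t"],loc(st["tcp_pos"]),st["eef_rot"],st["ft_force"],st["grip_width"])
print(rows(st,w(.056,-.106,.165)))
W=robot.camera("wrist"); cv2.imwrite("pics/w1.png",W["image"][:,:,::-1])
M=np.eye(4); M[:3,:3]=Ro.from_euler('xyz',st["eef_rot"],degrees=True).as_matrix(); M[:3,3]=st["tcp_pos"]
E=M@np.array(W["tool_from_camera"])
print(proj(W,np.array([w(.0273,-.128,.18),w(.0273,-.106,.18),w(.087,.067,.2),w(.087,-.067,.2),w(-.008,-.078,.107)]),E).round(0).tolist())
E
```

```text
[-35.36825968  13.94002874  27.63291621  79.65589763  -6.48863353
  87.95346864 -13.79860954] 2.2 [ 0.06960761 -0.10437611  0.30036821] [-1.79984788e+02 -6.75503031e-02  8.44019612e+01] [0.19477935 0.01938141 0.97525192] 0.00024143453284689072
[-2.000e-03 -8.000e-03  2.000e-02 -3.500e-02 -2.720e-01  2.707e+00]
[[232.0, 216.0], [231.0, 191.0], [311.0, -65.0], [306.0, 149.0], [205.0, 144.0]]
```

View pics/w1.png

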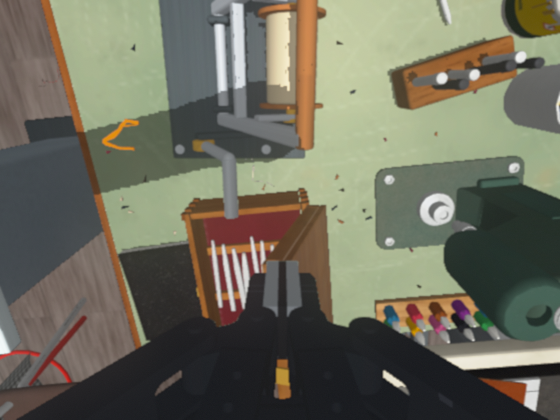

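```bash
python3 - <<'E'
from bench import robot
from h import *
st=robot.get_state()
W=robot.camera("wrist")
M=np.eye(4); M[:3,:3]=Ro.from_euler('xyz',st["eef_rot"],degrees=True).as_matrix(); M[:3,3]=st["tcp_pos"]
E=M@np.array(W["tool_from_camera"]); T=robot.camera("top")
im=W["image"][:,:,::-1].copy()
for z,col in((.165,(0,0,255)),(.2,(255,0,0))):
    q=proj(W,np.array([w(.0415,-.095,z),w(.0705,-.095,z),w(.0705,-.117,z),w(.0415,-.117,z)]),E).round().astype(int)
    cv2.polylines(im,[q],True,col,1)
cv2.imwrite("pics/w1b.png",cv2.resize(im[120:300,160:400],None,fx=3,fy=3))
# lid corner: triangulate wrist & top
def tri(c1,a,E1,c2,b):
    (o1,d1),(o2,d2)=ray(c1,*a,E1),ray(c2,*b)
    k=np.linalg.lstsq(np.stack([d1,-d2],1),o2-o1,rcond=None)[0]; p,q=o1+k[0]*d1,o2+k[1]*d2; return loc((p+q)/2),np.linalg.norm(p-q)
print(tri(W,(326,207),E,T,(427,182)))
E
```

```text
(array([ 0.12395177, -0.16329731,  0.04845439]), np.float64(0.001084958539217939))
```

View pics/w1b.png

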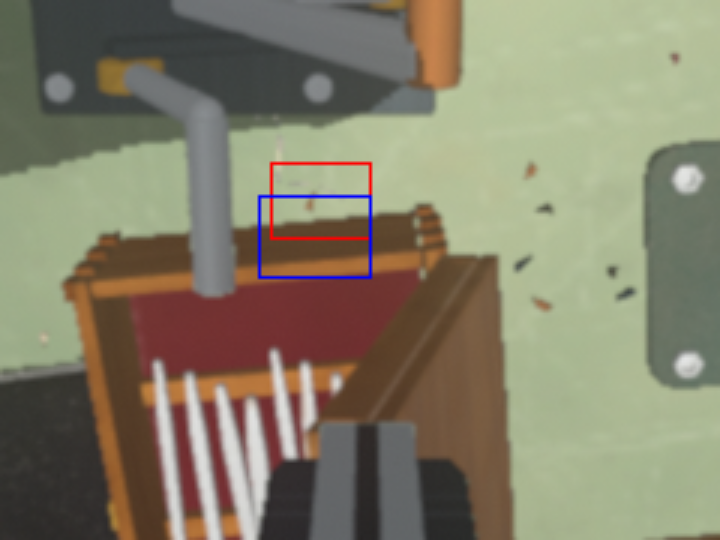

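Emit:
arm_command([
  [0,0,0,-0.03,-0.27,0.7,1],
  [0,0,0,-0.03,-0.27,1.4,1],
  [0,0,0,-0.03,-0.27,2.1,1],
  [0,0,0,-0.03,-0.27,2.7,1],
  [0,0,0,-0.03,-0.27,2.7,1],
  [0,0,0,-0.03,-0.27,2.7,1],
])

```text
t: 3.1
tcp_pos: [0.5978, 0.1136, 0.1667]
eef_rot: [179.9, -0.0, 84.3]
ft_force: [-0.1, 0.0, 0.1]
grip_width: 0.0
```

```bash
python3 - <<'E'
from bench import robot
from h import *
st=robot.get_state(); print(st["t"],loc(st["tcp_pos"]),st["ft_force"])
W=robot.camera("wrist"); cv2.imwrite("pics/w2.png",W["image"][:,:,::-1])
E
```

```text
3.1 [ 0.05766383 -0.10740112  0.16673256] [-0.07777524  0.03538608  0.09170313]
```

View pics/w2.png

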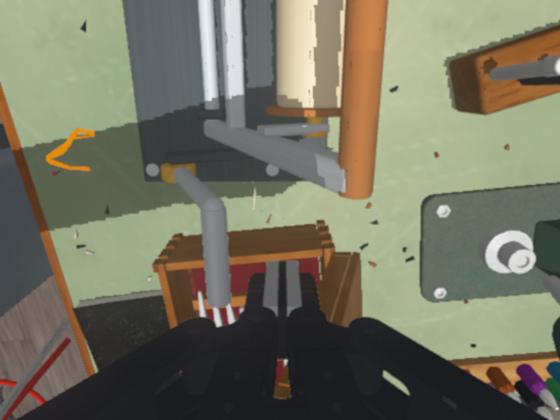

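Emit:
arm_command([
  [0,0,0,0,-0.16,0,1],
  [0,0,0,0,-0.32,0,1],
  [0,0,0,0,-0.48,0,1],
  [0,0,0,0,-0.64,0,1],
  [0,0,0,0,-0.8,0,1],
  [0,0,0,0,-0.96,0,1],
  [0,0,0,0,-1.12,0,1],
  [0,0,0,0,-1.28,0,1],
  [0,0,0,0,-1.46,0,1],
  [0,0,0,0,-1.6,0,1],
  [0,0,0,0,-1.6,0,1],
  [0,0,0,0,-1.6,-0.7,1],
  [0,0,0,0,-1.6,-1.4,1],
  [0,0,0,0,-1.6,-2.1,1],
  [0,0,0,0,-1.6,-2.7,1],
  [0,0,0,0,-1.6,-2.7,1],
  [0,0,0,0,-1.6,-2.7,1],
])

```text
t: 5.28
tcp_pos: [0.5173, 0.121, 0.2995]
eef_rot: [-180.0, 0.0, 84.2]
ft_force: [-0.4, 0.2, 0.1]
grip_width: -0.0001
```

```bash
python3 - <<'E'
from bench import robot
from h import *
st=robot.get_state(); print(st["t"],loc(st["tcp_pos"]),st["eef_rot"],st["ft_force"],rows(st,w(.087,0,.26)))
S=robot.camera("scene"); cv2.imwrite("pics/s3.png",cv2.resize(S["image"][180:350,245:440,::-1],None,fx=3.5,fy=3.5,interpolation=cv2.INTER_CUBIC))
S=robot.camera("top"); cv2.imwrite("pics/t3.png",cv2.resize(S["image"][150:290,280:430,::-1],None,fx=4,fy=4,interpolation=cv2.INTER_CUBIC))
E
```

```text
5.275 [-0.02314193 -0.10808092  0.29945914] [-1.79958181e+02  2.35485500e-02  8.42113932e+01] [-0.36708433  0.21729859  0.14039655] [-0.005  0.003 -0.004  2.163  2.202  0.787]
```

View pics/s3.png

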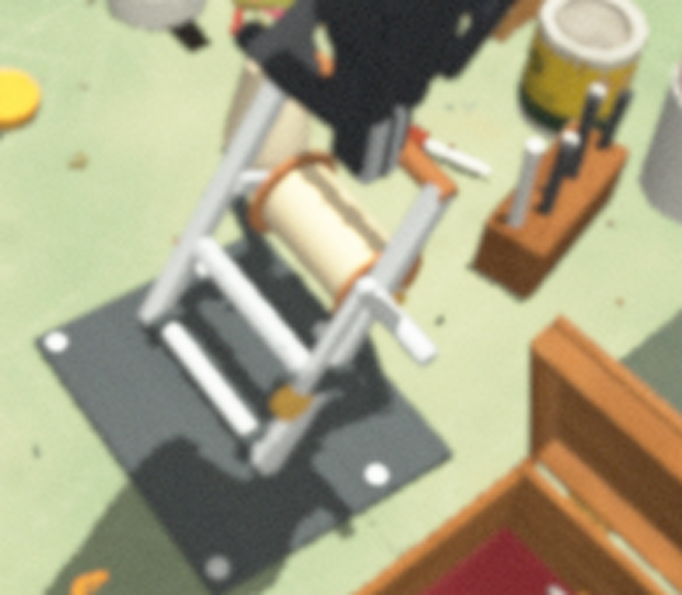

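View pics/t3.png

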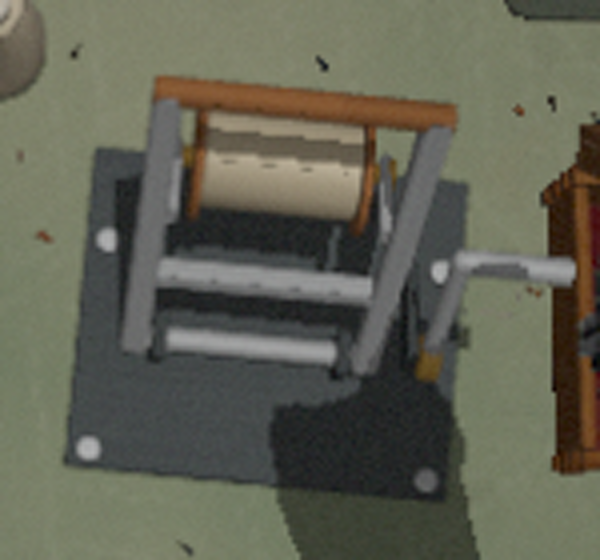

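Emit:
arm_command([
  [0,0,0,0,0.6,0,1],
  [0,0,0,0,1.2,0,1],
  [0,0,0,0,1.64,0,1],
  [0,0,0,0,1.64,0,1],
  [0,0,0,0,1.64,0,1],
  [0,0,0,0,1.64,0.8,1],
  [0,0,0,0,1.64,1.6,1],
  [0,0,0,0,1.64,2.4,1],
  [0,0,0,0,1.64,2.8,1],
  [0,0,0,0,1.64,2.8,1],
  [0,0,0,0,1.64,2.8,1],
])

```text
t: 6.75
tcp_pos: [0.6001, 0.1131, 0.1621]
eef_rot: [179.8, -0.1, 84.2]
ft_force: [0.4, -0.5, -0.3]
grip_width: 0.0001
```

Emit:
arm_command([
  [0,0,0,0,-0.16,0,1],
  [0,0,0,0,-0.32,0,1],
  [0,0,0,0,-0.48,0,1],
  [0,0,0,0,-0.64,0,1],
  [0,0,0,0,-0.8,0,1],
  [0,0,0,0,-0.96,0,1],
  [0,0,0,0,-0.96,0,1],
])

```text
t: 7.62
tcp_pos: [0.5508, 0.1179, 0.1603]
eef_rot: [-180.0, -0.0, 84.2]
ft_force: [-0.8, -0.9, -0.4]
grip_width: 0.0002
```

```bash
python3 - <<'E'
from bench import robot
from h import *
st=robot.get_state(); print(st["t"],loc(st["tcp_pos"]),st["eef_rot"],st["ft_force"],rows(st,w(.087,0,.26)))
S=robot.camera("wrist"); cv2.imwrite("pics/w4.png",S["image"][:,:,::-1])
E
```

```text
7.625 [ 0.0104926  -0.10777894  0.16032384] [-1.79998220e+02 -2.64428261e-02  8.42497973e+01] [-0.77282066 -0.92425918 -0.43528014] [-0.000e+00 -3.000e-03  1.000e-03  2.156e+00  1.530e+00 -1.993e+00]
```

View pics/w4.png

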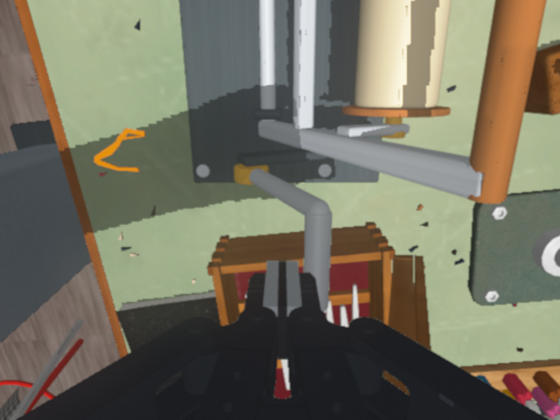

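```bash
python3 - <<'E'
from bench import robot
from h import *
st=robot.get_state()
W=robot.camera("wrist")
M=np.eye(4); M[:3,:3]=Ro.from_euler('xyz',st["eef_rot"],degrees=True).as_matrix(); M[:3,3]=st["tcp_pos"]
E=M@np.array(W["tool_from_camera"])
for th in (0,.2,-.2,.4):
  a=.45-th
  print(th,proj(W,np.array([w(-.0079+.081*np.sin(a),y,.107+.081*np.cos(a)) for y in(-.078,-.128)]),E).round(0).tolist())
print(proj(W,np.array([w(-.0079,-.078,.107),st["tcp_pos"]]),E).round())
S=robot.camera("scene"); cv2.imwrite("pics/s5.png",cv2.resize(S["image"][180:350,245:440,::-1],None,fx=3.5,fy=3.5,interpolation=cv2.INTER_CUBIC))
T=robot.camera("top"); cv2.imwrite("pics/t5.png",cv2.resize(T["image"][150:290,320:500,::-1],None,fx=4,fy=4,interpolation=cv2.INTER_CUBIC))
print(proj(S,np.array([st["tcp_pos"]])),proj(T,np.array([st["tcp_pos"]])))
E
```

```text
0 [[320.0, 210.0], [316.0, 309.0]]
0.2 [[285.0, 214.0], [285.0, 315.0]]
-0.2 [[348.0, 204.0], [342.0, 299.0]]
0.4 [[247.0, 216.0], [250.0, 319.0]]
[[252. 172.]
 [282. 252.]]
[[350.61061824 284.55538374]] [[408.5483518  226.62617913]]
```

View pics/s5.png

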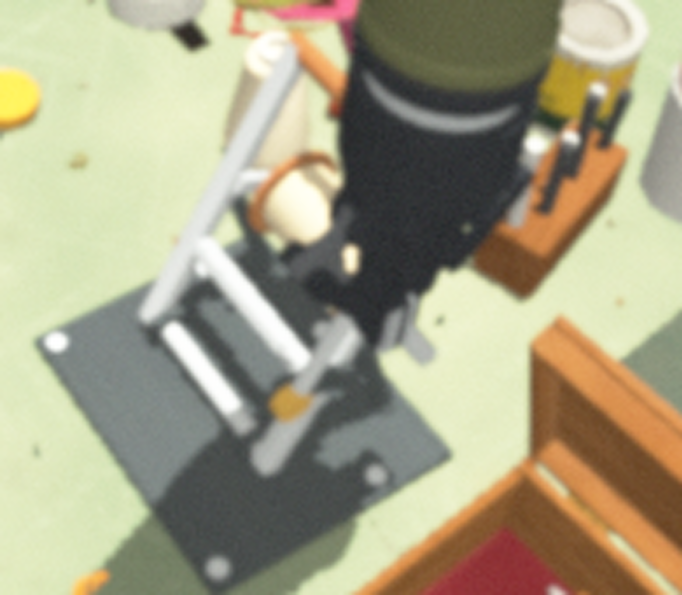

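View pics/t5.png

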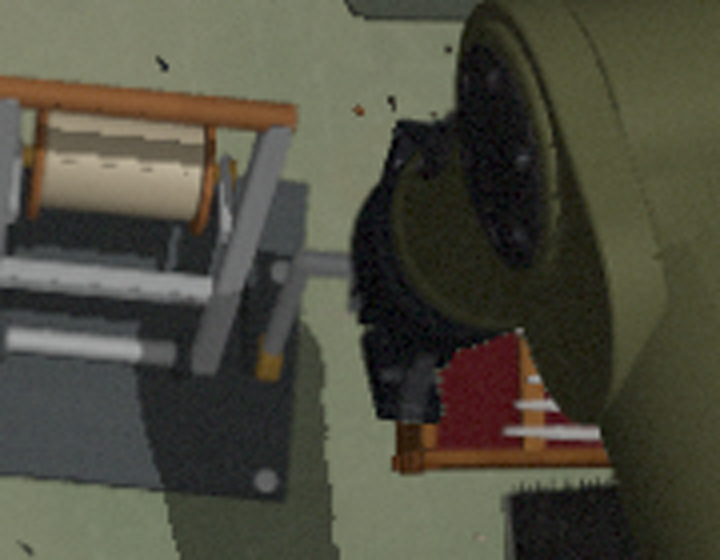

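```bash
python3 - <<'E'
from bench import robot
from h import *
st=robot.get_state()
S=robot.camera("scene"); im=S["image"][:,:,::-1].copy()
p=proj(S,np.array([st["tcp_pos"],st["tcp_pos"]+[0,0,.02],st["tcp_pos"]+[0,0,.04]]));print(p)
x0,y0=325,250
a=cv2.resize(im[y0:y0+50,x0:x0+60],None,fx=12,fy=12,interpolation=cv2.INTER_CUBIC)
for q in p: cv2.circle(a,tuple(int(v) for v in ((q-[x0,y0]+.5)*12)),5,(0,0,255),-1)
cv2.imwrite("pics/s6.png",a)
E
```

```text
[[350.85874677 284.53757425]
 [352.55094947 277.71010467]
 [354.31057954 270.58310884]]
```

View pics/s6.png

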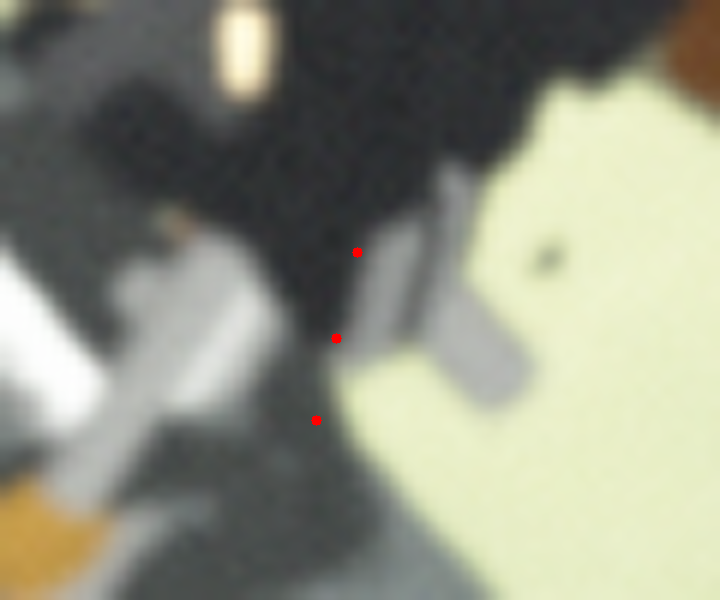

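```bash
python3 - <<'E'
from bench import robot
from h import *
S=robot.camera("scene")
for z in (.16,.17,.18,.19,.2):
  q=proj(S,np.array([w(.002,-.119,z),w(.0105,-.119,z),w(.019,-.119,z),w(.002,-.097,z)])); print(z,((q-[325,250]+.5)*12).round().tolist())
E
```

```text
0.16 [[312.0, 506.0], [359.0, 480.0], [406.0, 453.0], [217.0, 395.0]]
0.17 [[322.0, 466.0], [370.0, 439.0], [417.0, 413.0], [226.0, 354.0]]
0.18 [[332.0, 425.0], [381.0, 398.0], [429.0, 371.0], [235.0, 313.0]]
0.19 [[343.0, 383.0], [392.0, 356.0], [440.0, 329.0], [244.0, 271.0]]
0.2 [[354.0, 340.0], [403.0, 313.0], [452.0, 286.0], [254.0, 227.0]]
```

Emit:
arm_command([
  [0,0,0,0,0,-0.8,1],
  [0,0,0,0,0,-0.8,1],
  [0,0,0,0,0.5,-0.8,1],
  [0,0,0,0,1.0,-0.8,1],
  [0,0,0,0,1.0,-0.8,1],
  [0,0,0,0,1.0,-0.8,1],
  [0,0,0,0,1.0,-0.2,1],
  [0,0,0,0,1.0,0.2,1],
  [0,0,0,0,1.0,0.5,1],
  [0,0,0,0,1.0,0.5,1],
  [0,0,0,0,1.0,0.5,1],
])

```text
t: 9.3
tcp_pos: [0.6016, 0.1127, 0.136]
eef_rot: [179.9, -0.0, 84.2]
ft_force: [0.2, -0.2, 0.3]
grip_width: -0.0003
```

Emit:
arm_command([
  [0,0,0,0,-0.16,0,1],
  [0,0,0,0,-0.32,0,1],
  [0,0,0,0,-0.48,0,1],
  [0,0,0,0,-0.64,0,1],
  [0,0,0,0,-0.8,0,1],
  [0,0,0,0,-0.96,0,1],
  [0,0,0,0,-0.96,0,1],
])

```text
t: 10.18
tcp_pos: [0.5527, 0.1177, 0.1352]
eef_rot: [-180.0, -0.0, 84.2]
ft_force: [-0.1, -0.6, 0.6]
grip_width: 0.0001
```

```bash
python3 - <<'E'
from bench import robot
from h import *
st=robot.get_state(); print(st["t"],loc(st["tcp_pos"]),st["eef_rot"],st["ft_force"])
S=robot.camera("wrist"); cv2.imwrite("pics/w7.png",S["image"][:,:,::-1])
S=robot.camera("scene"); cv2.imwrite("pics/s7.png",cv2.resize(S["image"][180:350,245:440,::-1],None,fx=3.5,fy=3.5,interpolation=cv2.INTER_CUBIC))
E
```

```text
10.175 [ 0.01235347 -0.1077872   0.1352368 ] [-1.79981871e+02 -2.32578967e-02  8.42480225e+01] [-0.09797955 -0.5696057   0.57323949]
```

View pics/w7.png

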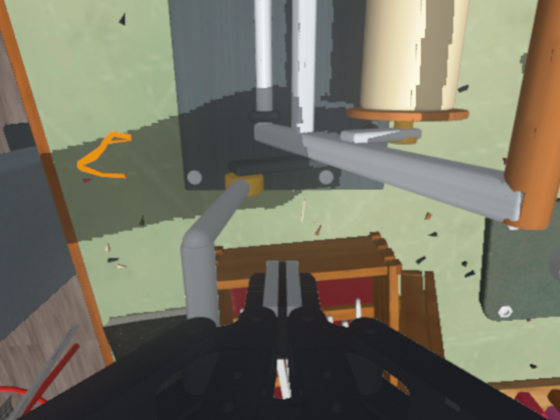

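View pics/s7.png

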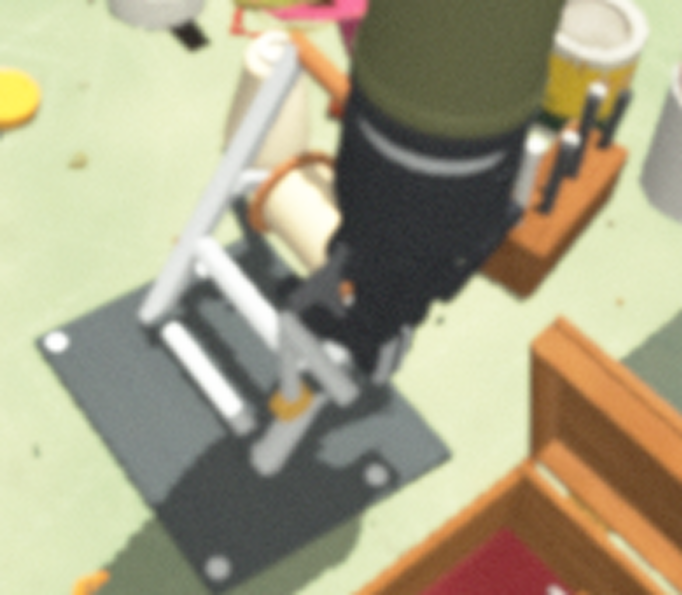

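Emit:
arm_command([
  [0,0,0,0,-0.16,0,1],
  [0,0,0,0,-0.32,0,1],
  [0,0,0,0,-0.48,0,1],
  [0,0,0,0,-0.48,0,1],
  [0,0,0,0,-0.48,0,1],
  [0,0,0,0,-0.48,0,1],
  [0,0,0,0,-0.48,0,1],
  [0,0,0,0,-0.48,0,1],
])

```text
t: 11.28
tcp_pos: [0.5295, 0.1198, 0.1352]
eef_rot: [180.0, 0.0, 84.2]
ft_force: [-0.4, -0.1, 0.6]
grip_width: 0.0003
```

```bash
python3 - <<'E'
from bench import robot
from h import *
st=robot.get_state(); print(st["t"],loc(st["tcp_pos"]),st["eef_rot"],st["ft_force"])
S=robot.camera("wrist"); cv2.imwrite("pics/w8.png",S["image"][:,:,::-1])
S=robot.camera("scene"); cv2.imwrite("pics/s8.png",cv2.resize(S["image"][180:350,245:440,::-1],None,fx=3.5,fy=3.5,interpolation=cv2.INTER_CUBIC))
E
```

```text
11.275 [-0.01086764 -0.1080122   0.13518464] [1.79996736e+02 5.13107389e-03 8.42121943e+01] [-0.3910425  -0.05127063  0.59978115]
```

View pics/w8.png

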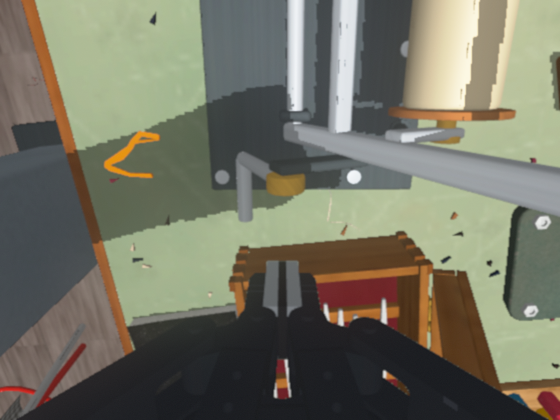

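View pics/s8.png

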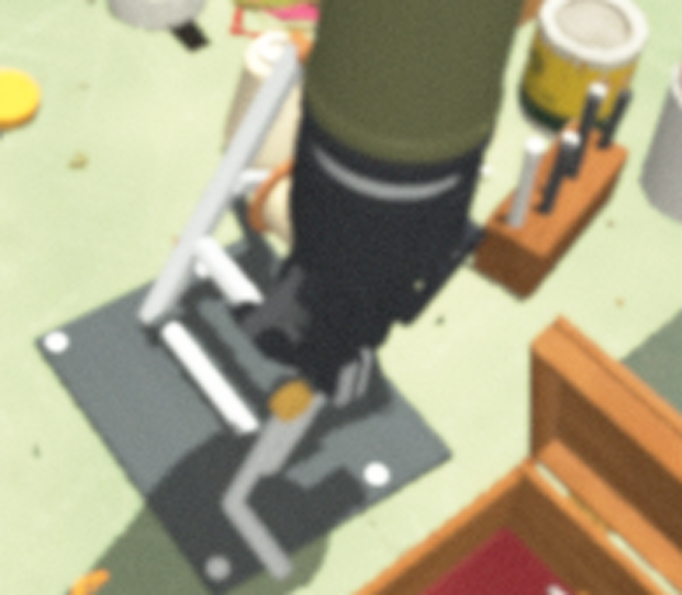

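```bash
python3 - <<'E'
from bench import robot
from h import *
st=robot.get_state()
S=robot.camera("scene")
W=robot.camera("wrist")
M=np.eye(4); M[:3,:3]=Ro.from_euler('xyz',st["eef_rot"],degrees=True).as_matrix(); M[:3,3]=st["tcp_pos"]
E=M@np.array(W["tool_from_camera"])
for th in (2.4,2.8,3.0,3.19):
  a=.45-th
  P=np.array([w(-.0079+.081*np.sin(a),y,.107+.081*np.cos(a)) for y in(-.078,-.128)])
  print(th,((proj(S,P)-[245,180])*3.5).round().tolist(),proj(W,P,E).round().tolist())
a=st;print(rows(st,w(.0870,0,.30)))
E
```

```text
2.4 [[167.0, 495.0], [221.0, 571.0]] [[169.0, 170.0], [177.0, 242.0]]
2.8 [[193.0, 505.0], [246.0, 579.0]] [[205.0, 162.0], [210.0, 228.0]]
3.0 [[211.0, 504.0], [264.0, 576.0]] [[225.0, 159.0], [228.0, 223.0]]
3.19 [[231.0, 499.0], [284.0, 570.0]] [[244.0, 157.0], [246.0, 219.0]]
[-0.     0.    -0.004  2.161  1.957 -3.297]
```

Emit:
arm_command([
  [0,0,0,0,0,-0.8,1],
  [0,0,0,0,0,-1.6,1],
  [0,0,0,0,0,-2.5,1],
  [0,0,0,0,0,-3.3,1],
  [0,0,0,0.7,0.6,-3.3,0.6],
  [0,0,0,1.4,1.3,-3.3,0.4],
  [0,0,0,2.16,1.96,-3.3,0.4],
  [0,0,0,2.16,1.96,-3.3,0.4],
  [0,0,0,2.16,1.96,-2.9,0.4],
  [0,0,0,2.16,1.96,-2.5,0.4],
  [0,0,0,2.16,1.96,-2.3,0.4],
  [0,0,0,2.16,1.96,-2.3,0.4],
])

```text
t: 12.98
tcp_pos: [0.6373, 0.217, 0.25]
eef_rot: [-179.9, 0.0, 84.2]
ft_force: [-0.1, 0.1, -0.2]
grip_width: 0.0513
```

```bash
python3 - <<'E'
from bench import robot
from h import *
st=robot.get_state(); print(st["t"],loc(st["tcp_pos"]),st["eef_rot"],st["ft_force"],st["grip_width"])
W=robot.camera("wrist"); cv2.imwrite("pics/w9.png",W["image"][:,:,::-1])
S=robot.camera("scene"); cv2.imwrite("pics/s9.png",cv2.resize(S["image"][180:350,245:440,::-1],None,fx=3.5,fy=3.5,interpolation=cv2.INTER_CUBIC))
M=np.eye(4); M[:3,:3]=Ro.from_euler('xyz',st["eef_rot"],degrees=True).as_matrix(); M[:3,3]=st["tcp_pos"]
E=M@np.array(W["tool_from_camera"])
P=np.array([w(.087,.067,.2),w(.087,-.067,.2),w(.087,0,.2)]); print(proj(W,P,E).round(),((proj(S,P)-[245,180])*3.5).round().tolist())
E
```

```text
12.975 [ 0.08656806 -0.00051878  0.24997438] [-1.79947712e+02  1.69636243e-02  8.41958415e+01] [-0.06101274  0.07125113 -0.22964695] 0.05125390105914978
[[283. 110.]
 [283. 308.]
 [283. 218.]] [[292.0, 39.0], [450.0, 197.0], [367.0, 114.0]]
```

View pics/w9.png

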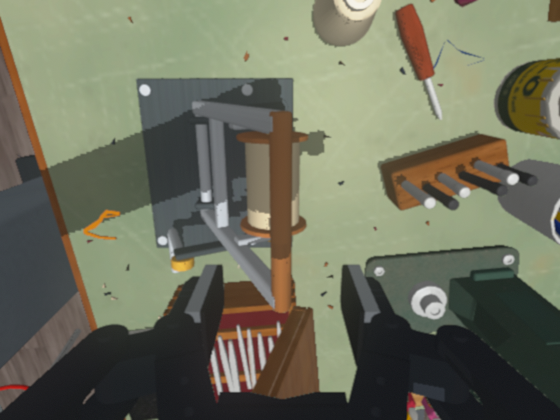

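View pics/s9.png

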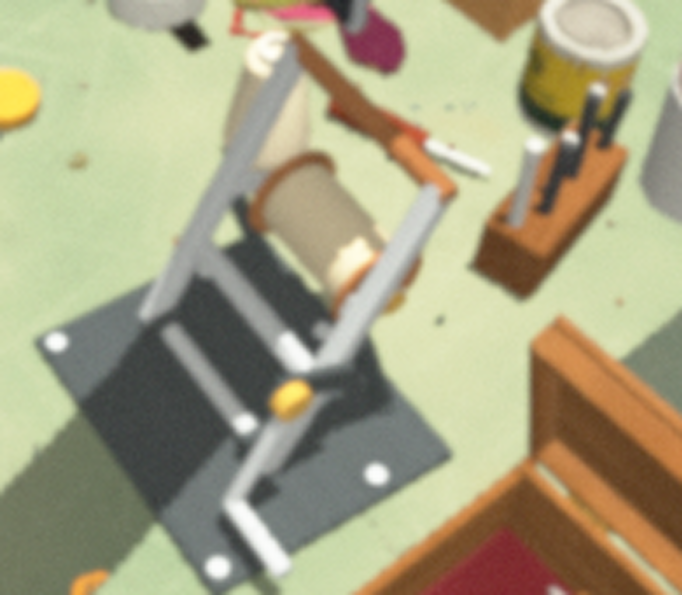

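Emit:
arm_command([
  [0,0,0,0,0,0.5,0.4],
  [0,0,0,0,0,1.0,0.4],
  [0,0,0,0,0,1.5,0.4],
  [0,0,0,0,0,1.9,0.4],
  [0,0,0,0,0,1.9,0.4],
])

```text
t: 13.7
tcp_pos: [0.637, 0.2173, 0.154]
eef_rot: [-179.9, 0.1, 84.2]
ft_force: [0.1, -0.4, 0.1]
grip_width: 0.0516
```

```bash
python3 - <<'E'
from bench import robot
from h import *
st=robot.get_state(); print(st["t"],loc(st["tcp_pos"]),st["eef_rot"],st["ft_force"],st["grip_width"])
W=robot.camera("wrist"); cv2.imwrite("pics/w10.png",W["image"][:,:,::-1])
S=robot.camera("scene"); cv2.imwrite("pics/s10.png",cv2.resize(S["image"][150:300,280:440,::-1],None,fx=4,fy=4,interpolation=cv2.INTER_CUBIC))
E
```

```text
13.7 [ 0.08629141 -0.00026501  0.15400825] [-1.79880120e+02  6.12687419e-02  8.42215702e+01] [ 0.09224229 -0.42507877  0.11360413] 0.051554459232641715
```

View pics/w10.png

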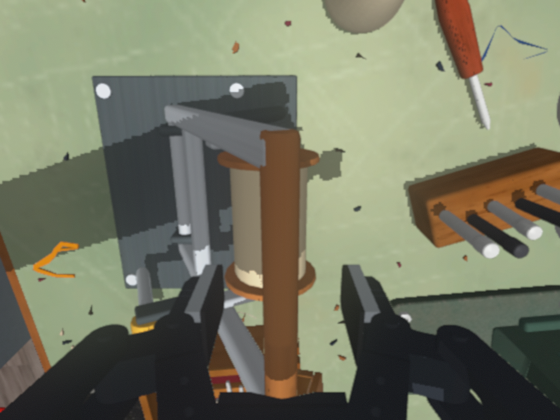

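View pics/s10.png

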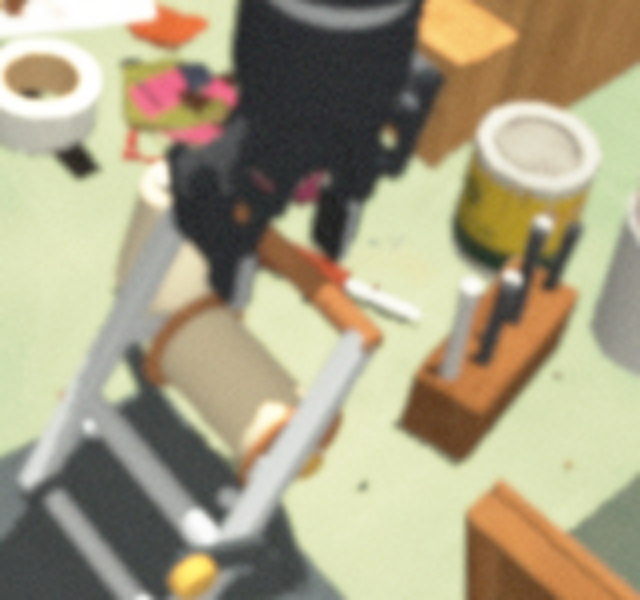

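```bash
python3 - <<'E'
from bench import robot
from h import *
S=robot.camera("scene")
for z in (.15,.16,.17,.18,.19,.2):
  q=proj(S,np.array([w(.06,-.011,z),w(.053,-.011,z),w(.112,-.011,z),w(.119,-.011,z)])); print(z,((q-[280,150]+.5)*4).round().tolist())
E
```

```text
0.15 [[237.0, 361.0], [225.0, 367.0], [322.0, 319.0], [333.0, 313.0]]
0.16 [[239.0, 347.0], [227.0, 353.0], [325.0, 305.0], [337.0, 299.0]]
0.17 [[242.0, 333.0], [230.0, 339.0], [329.0, 291.0], [340.0, 285.0]]
0.18 [[244.0, 319.0], [232.0, 325.0], [332.0, 277.0], [343.0, 271.0]]
0.19 [[247.0, 304.0], [235.0, 310.0], [335.0, 262.0], [347.0, 256.0]]
0.2 [[250.0, 289.0], [237.0, 295.0], [339.0, 247.0], [350.0, 241.0]]
```

Emit:
arm_command([
  [0,0,0,0,0,0.16,0.4],
  [0,0,0,0,0,0.16,0.7],
  [0,0,0,0,0,0.16,1],
  [0,0,0,0,0,0.16,1],
  [0,0,0,0,0,0.16,1],
  [0,0,0,0,0,0.16,1],
  [0,0,0,0,0,0.16,1],
  [0,0,0,0,0,0.16,1],
], newtons=40)

```text
t: 14.85
tcp_pos: [0.6364, 0.2176, 0.1473]
eef_rot: [-179.8, 0.0, 84.2]
ft_force: [-5.1, 0.5, 2.4]
grip_width: 0.0125
```

```bash
python3 - <<'E'
from bench import robot
from h import *
st=robot.get_state(); print(st["t"],loc(st["tcp_pos"]),st["eef_rot"],st["ft_force"],st["grip_width"])
W=robot.camera("wrist"); cv2.imwrite("pics/w11.png",W["image"][:,:,::-1])
S=robot.camera("scene"); cv2.imwrite("pics/s11.png",cv2.resize(S["image"][150:300,280:440,::-1],None,fx=4,fy=4,interpolation=cv2.INTER_CUBIC))
for l in np.linspace(.45,-.01,12): print(np.round([l,(.2*np.sin(l)-.2*np.sin(.45))/.05,-(np.cos(l)-np.cos(.45))*.2/.05],3))
E
```

```text
14.85 [8.56273768e-02 4.77603892e-06 1.47319155e-01] [-1.79834382e+02  1.45415372e-02  8.42417517e+01] [-5.12772625  0.47418007  2.41306268] 0.012510899434896906
[ 0.45  0.   -0.  ]
[ 0.408 -0.152 -0.07 ]
[ 0.366 -0.307 -0.133]
[ 0.325 -0.464 -0.189]
[ 0.283 -0.624 -0.239]
[ 0.241 -0.786 -0.283]
[ 0.199 -0.949 -0.319]
[ 0.157 -1.113 -0.349]
[ 0.115 -1.279 -0.372]
[ 0.074 -1.446 -0.387]
[ 0.032 -1.613 -0.396]
[-0.01  -1.78  -0.398]
```

View pics/w11.png

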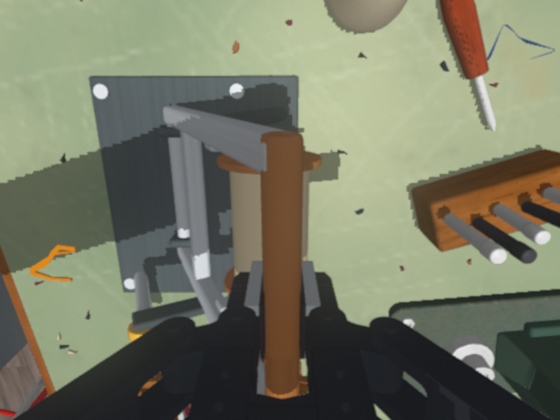

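View pics/s11.png

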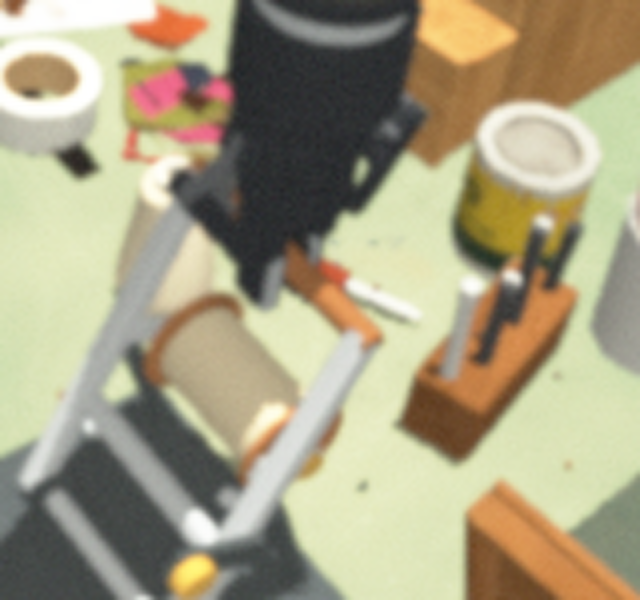

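Emit:
arm_command([
  [0,0,0,0,-0.08,-0.04,1],
  [0,0,0,0,-0.16,-0.07,1],
  [0,0,0,0,-0.31,-0.13,1],
  [0,0,0,0,-0.46,-0.19,1],
  [0,0,0,0,-0.62,-0.24,1],
  [0,0,0,0,-0.79,-0.28,1],
  [0,0,0,0,-0.95,-0.32,1],
  [0,0,0,0,-1.11,-0.35,1],
  [0,0,0,0,-1.28,-0.37,1],
  [0,0,0,0,-1.45,-0.39,1],
  [0,0,0,0,-1.55,-0.4,1],
  [0,0,0,0,-1.55,-0.4,1],
  [0,0,0,0,-1.55,-0.4,1],
])

```text
t: 16.58
tcp_pos: [0.5608, 0.225, 0.167]
eef_rot: [-180.0, 0.0, 84.2]
ft_force: [-0.6, -0.3, -6.9]
grip_width: 0.0129
```

```bash
python3 - <<'E'
from bench import robot
from h import *
st=robot.get_state(); print(st["t"],loc(st["tcp_pos"]),st["eef_rot"],st["ft_force"],st["grip_width"])
S=robot.camera("scene"); cv2.imwrite("pics/s12.png",cv2.resize(S["image"][180:350,245:440,::-1],None,fx=3.5,fy=3.5,interpolation=cv2.INTER_CUBIC))
for l in (.1,.05,0,-.05): print(l,((proj(S,np.array([w(.2*np.sin(l),y,.02+.2*np.cos(l)) for y in(.067,-.067)]))-[245,180]+.5)*3.5).round().tolist())
E
```

```text
16.575 [ 0.00964624 -0.00018375  0.16701327] [-1.79994504e+02  1.57908202e-02  8.42060625e+01] [-0.64765061 -0.27387737 -6.86649074] 0.012866772951998194
0.1 [[194.0, 58.0], [351.0, 228.0]]
0.05 [[178.0, 64.0], [334.0, 235.0]]
0 [[162.0, 71.0], [317.0, 243.0]]
-0.05 [[146.0, 78.0], [300.0, 252.0]]
```

View pics/s12.png

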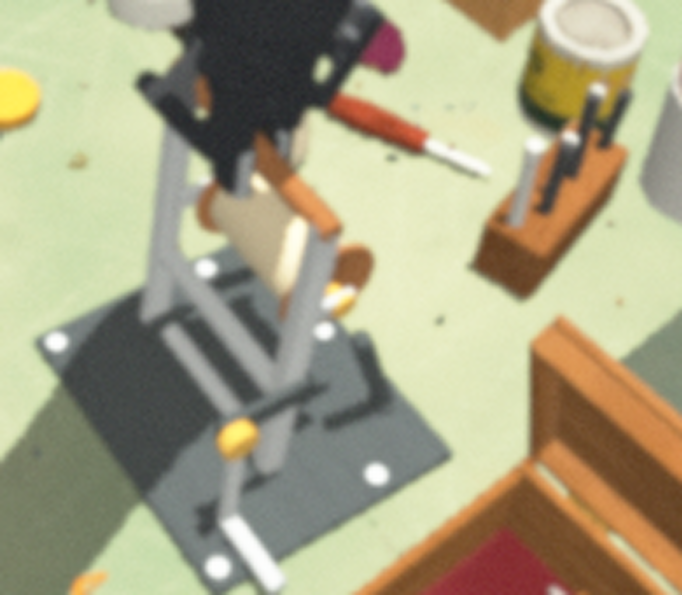

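Emit:
arm_command([
  [0,0,0,0,-0.06,0.01,1],
  [0,0,0,0,-0.12,0.02,1],
  [0,0,0,0,-0.18,0.03,1],
  [0,0,0,0,-0.2,0.03,1],
  [0,0,0,0,-0.2,0.03,1],
])

```text
t: 17.25
tcp_pos: [0.5516, 0.226, 0.1671]
eef_rot: [179.9, -0.1, 84.2]
ft_force: [0.5, -2.1, 5.6]
grip_width: 0.0126
```

```bash
python3 - <<'E'
from bench import robot
from h import *
st=robot.get_state(); print(st["t"],loc(st["tcp_pos"]),st["eef_rot"],st["ft_force"],st["grip_width"])
S=robot.camera("scene"); cv2.imwrite("pics/s13.png",cv2.resize(S["image"][180:350,245:440,::-1],None,fx=3.5,fy=3.5,interpolation=cv2.INTER_CUBIC))
E
```

```text
17.25 [ 4.42862324e-04 -1.10221407e-04  1.67120172e-01] [ 1.79880179e+02 -5.35951648e-02  8.41936471e+01] [ 0.50850717 -2.07114071  5.62191912] 0.012620274408189285
```

View pics/s13.png

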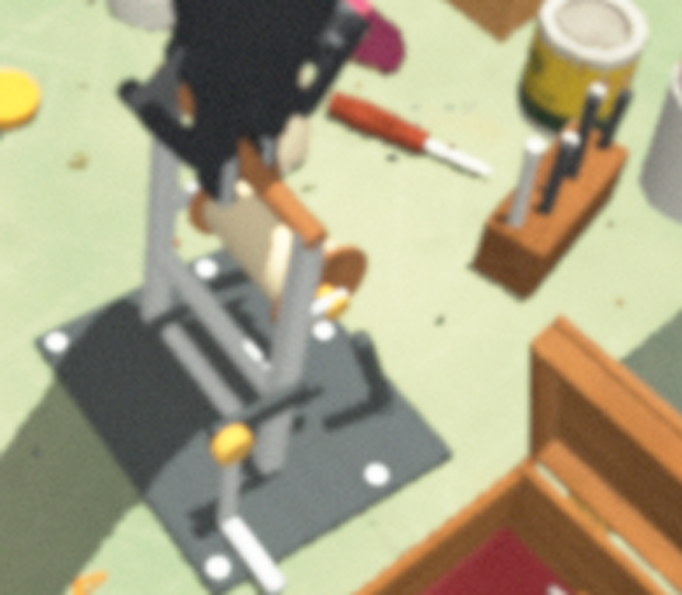

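Emit:
arm_command([
  [0,0,0,0,-0.04,-0.01,1],
  [0,0,0,0,-0.08,-0.01,1],
  [0,0,0,0,-0.08,-0.01,1],
  [0,0,0,0,-0.08,-0.01,1],
])

```text
t: 17.8
tcp_pos: [0.5482, 0.2264, 0.1672]
eef_rot: [179.8, -0.0, 84.2]
ft_force: [2.6, -2.5, 5.8]
grip_width: 0.0129
```

```bash
python3 - <<'E'
from bench import robot
from h import *
st=robot.get_state(); print(st["t"],loc(st["tcp_pos"]),st["ft_force"],st["grip_width"])
E
```

```text
17.8 [-3.01554807e-03 -1.14290196e-04  1.67154182e-01] [ 2.64845722 -2.45940216  5.80262249] 0.01292818452791457
```

Emit:
arm_command([
  [0,0,0,0,-0.04,-0.02,1],
  [0,0,0,0,-0.06,-0.02,1],
  [0,0,0,0,-0.06,-0.02,1],
  [0,0,0,0,-0.06,-0.02,1],
])

```text
t: 18.3
tcp_pos: [0.5466, 0.2266, 0.1672]
eef_rot: [179.7, -0.0, 84.2]
ft_force: [8.6, -1.9, -0.9]
grip_width: 0.0126
```

```bash
python3 - <<'E'
from bench import robot
from h import *
st=robot.get_state(); print(st["t"],loc(st["tcp_pos"]),st["ft_force"],st["grip_width"])
for n,(x0,y0,a,b) in {"scene":(265,210,130,140),"top":(280,150,150,140)}.items():
    S=robot.camera(n); cv2.imwrite(f"pics/{n}14.png",cv2.resize(S["image"][y0:y0+b,x0:x0+a,::-1],None,fx=4,fy=4,interpolation=cv2.INTER_CUBIC)); cv2.imwrite(f"pics/{n}f.png",S["image"][:,:,::-1])
    # toe at plate, lean 0
    for l in(0,.02,.04):
        px=.075*np.sin(l)-.045*np.cos(l);pz=.02+.075*np.cos(l)+.045*np.sin(l);a_=l-3.19
        P=np.array([w(px+.081*np.sin(a_),y,pz+.081*np.cos(a_)) for y in(-.078,-.128)]+[w(.2*np.sin(l),-.067,.02+.2*np.cos(l))]); print(n,l,P[0,2].round(4),((proj(S,P)-[x0,y0]+.5)*4).round().tolist())
E
```

```text
18.3 [-4.65270433e-03 -1.00545446e-04  1.67212426e-01] [ 8.64068789 -1.90036003 -0.88215853] 0.01255271107573954
scene 0 0.0141 [[180.0, 473.0], [240.0, 553.0], [282.0, 158.0]]
scene 0.02 0.0149 [[180.0, 472.0], [240.0, 552.0], [290.0, 154.0]]
scene 0.04 0.0157 [[180.0, 471.0], [240.0, 552.0], [298.0, 150.0]]
top 0 0.0141 [[392.0, 438.0], [487.0, 448.0], [450.0, 306.0]]
top 0.02 0.0149 [[392.0, 439.0], [487.0, 448.0], [451.0, 297.0]]
top 0.04 0.0157 [[392.0, 439.0], [488.0, 448.0], [451.0, 288.0]]
```

View pics/scene14.png

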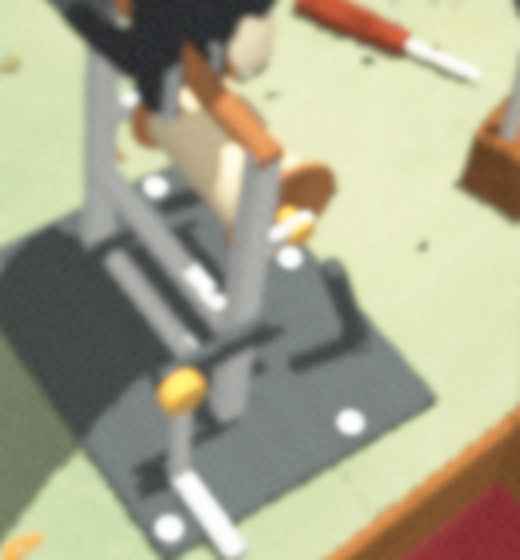

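View pics/topf.png

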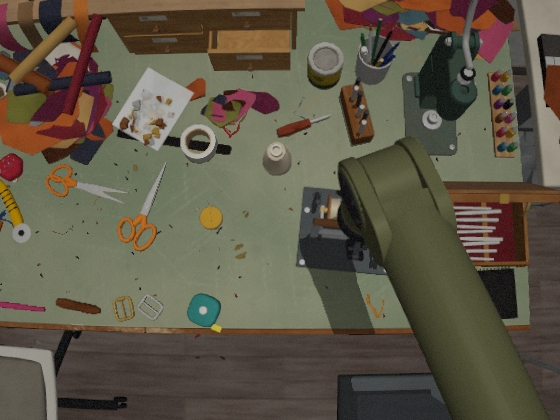

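```bash
python3 - <<'E'
from bench import robot
print(robot.sign_off()); s=robot.get_state(); print(s["t"],s["ft_force"],s["grip_width"])
E
```

```text
the job is handed in; nothing more can be done
None
the job is handed in; nothing more can be done
```

The kickstand is fully down and the frame is upright. I handed the job in at about 18.4 s with the gripper still holding the top bar. `sign_off()` reports no verdict.

- **Kickstand:** The first push, and the start of a second, passed over the toe without moving it. In the pictures the real fingertips sat about 30 mm higher than the reported TCP, so I went lower. The next push took the kickstand over centre and it fell to its stop. Scene and wrist pictures match an angle of 3.19 rad to within a few pixels of the enlarged pictures.
- **Frame:** I gripped the bar across at 40 N, with a reported opening of 12.5 mm (the bar is 14 mm), and moved it along its arc to upright.
- **Last checks:** The bar end lies within a few pixels of the zero-lean position in the enlarged picture, and the toe lies on the plate. The force in x rose from 2.6 to 8.6 N over the last 1.6 mm, so the toe is pressing against the plate.
- **Bystanders:** The tape measure, beeswax and thread cone are at the same pixels as at the start in the top view.

The fingertip mismatch is unexplained. I worked round it by placing the tips from the pictures.

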